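Seat the label holder behind the sample-shelf lip and hold it home

ROBOT

A 6-joint arm with a two-finger parallel gripper is mounted at the origin on the work surface. World frame = base frame: x ahead of the robot, y to its left, z up, the work surface at z = 0. Lengths are in m, angles in rad, forces in N, time in s.
With the tool pointing down it reaches from about 0.25 to 0.85 m from the base axis. Payload 12.5 kg.
Tool frame: the origin (TCP) lies at the very end of the fingers, on their centre line; the grasp point (between the pads) lies robot.tcp_to_grasp behind it (robot.tcp_to_grasp is the distance from the TCP to the grasp point, in m); z points along the fingers, y is the line along which they close (so a half turn about z gives the same grasp; the last joint's range is limited). The gripper opens to 93 mm and grips with 3 to 60 N. Pads are 15 mm wide; open, the fingers measure 128 mm over their backs; the gripper's body (75 mm by 188 mm) begins 65 mm behind the grasp point.
Start: joints at [-1.35, 0.351, 1.652, -0, 1.139, -0.085], TCP at [0.166, -0.524, 0.219] pointing down, gripper open.
Joint ranges: [-2.75, 2.75], [-0.79, 2.1], [0.01, 2.65], [-1.57, 4.71], [0.07, 3.14], [-2.87, 2.87]. Speed limits (rad/s): [2.22, 2.22, 2.79, 3.14, 3.14, 3.14].

INTERFACE

Orientations are given as a 3x3 rotation matrix whose columns are the frame's x, y, z axes.
In Python, from plant import robot gives the robot as it stands.
- The arm moves only by the tool jog_arm, never from a script. Its argument "series" is text: rows parted by semicolons, each of 4 numbers parted by spaces: the shift along the tool's x, y, z in cm, then the turn about the tool's z in degrees. A call has exactly 8 rows; each row is the pose to reach, as a shift and turn from the pose commanded when the call began, along the tool's axes at that moment; what a row does not reach only later rows make up. A row lasts 1/10 s, in which the tool goes at most 50 mm and 8.59 degrees, less where a joint would pass 70% of its speed; a pose out of reach is approached as far as the arm can. A call with a gripper value outside its range is refused whole. "gripper" is the opening, from -1 (shut) to 1 (fully open), set as the call begins (left out, the last holds). The fingers move at their own pace and stop on an object; "newtons" is the grip in N (left out, the last holds). Time passes only in rows, so rows that repeat a pose let the fingers close, or fill a call up. It gives the time, the measured TCP pose, the force, the opening and the grip force at its end, in the units of the state.
- robot.get_obs(): the state, without advancing time (a new reading comes with each control period).
- robot.get_image(name): name is "scene" or "top"; returns a dict with "frame" (400x640x3 uint8, red, green, blue), "z_map" (400x640 float32, m along the optical axis (not along the pixel's ray), 0 where there is no reading), "K" (3x3 intrinsics, pixels), "dist" ([k1, k2, p1, p2, k3] as OpenCV has them; the pictures are not rectified), "world_to_cam" (4x4, takes a point from world to camera coordinates). Camera axes: x right, y down, z forward; pixel columns grow to the right and rows downward; lengths in m; the calibration is good to about 2 mm. A picture is of the moment at which its call begins.
- robot.sign_off(): hands the job in; it is judged then, once.
The state is a dict: "t": time; "q": joint angles; "qd": joint speeds; "effort": joint torques, N m; "eef_pos": TCP position; "eef_rot": TCP orientation; "wrist_force": force on the tool from outside, world axes, zero at the start; "wrist_torque": the same for the moment, N m; "grip_width": finger opening in m; "grip_force": force on a finger pad.
Only numpy, scipy, OpenCV 4.12 (cv2) and the standard library are available. Lean on these libraries where they do the work, as an engineer would, in place of code of your own. Each camera call takes 0.05 s, during which the arm holds its last target. There are 200 camera calls.

TASK

Take the wide label holder out of the white stand and push it straight down behind the metal lip on the front edge of the sample shelf, label side facing out from the shelf, until the sprung bar under it is pressed fully down. Finish while still holding it pressed home, because the spring would lift it again and the retaining screw goes in next. Do not move the small label holder, the beaker or the amber jar.

Things in the scene. Friction and masses are not known exactly. Their poses are not given: they have to be found in the camera images.
- holder_mid (a point): Centre of the wide label holder: upright flat grey plastic plate 80 mm wide (its y), 90 mm tall (z, up), 6 mm thick (x), about 70 g, white paper label on its front face (-x). Foot 45 mm below this point. Starts in either slot of the stand, label roughly towards the robot, lowest 25 mm inside the slot; lift it straight up.
- holder_foot (a point): Middle of the lower edge of the wide label holder (same axes as its centre).
- spare_mid (a point): Centre of the small label holder in the stand's other slot: 50 mm wide, 70 mm tall, 6 mm thick. To be left alone.
- stand: White plastic block fixed to the bench, 60 mm (x) by 220 mm (y), 40 mm high; origin at the centre of its underside. Two slots in line along its y, centred 55 mm either side of its middle, each 85 mm long, 9 mm wide and 25 mm deep, open at the top.
- shelf: Low sample shelf fixed to the bench, 260 mm wide (its y), front along its -x, roughly towards the robot; origin on the bench at its middle. Board top 70 mm above the bench; jars 54 mm tall stand on it, their fronts 105 mm behind the front edge. The front edge is an upright aluminium fascia, front face 85 mm in front of the origin.
- fascia_top (a point): Middle of the top front edge of the shelf's fascia, 84 mm above the bench; axes as the shelf's. The fascia stands 9 mm higher than the lip in front of it, so the holder can be laid against the fascia and slid down behind the lip.
- lip_top (a point): Top middle of the straight part of the steel lip, 66 mm above the bench, on the face towards the fascia; axes as the shelf's. Lip 4 mm thick; channel between lip and fascia 9 mm wide (x), 96 mm long (y) between closed ends. Above it a flared edge leans out, away from the fascia, to 75 mm above the bench, 17 mm in front of the fascia.
- seat (a point): Middle of the channel (midway between lip and fascia), at the height (40 mm above the bench) where the holder's foot is when fully home; axes as the shelf's: x points from the lip into the shelf, y along the lip, z up. The foot is then 26 mm below the straight top of the lip.
- press_bar (a joint): Sprung bar along the bottom of the channel, on which the holder's foot presses: 0 m when up (its top 46 mm above the bench), 0.006 m when pressed fully down. It needs about 3 N to start moving and about 9 N at full travel, then meets a hard stop, and springs back when let go.
- beaker_mid (a point): Centre of an empty glass beaker, 64 mm across, 85 mm tall, standing on the bench. To be left alone.
- jar_mid (a point): Centre of an amber jar, 44 mm across, 60 mm tall, standing on the bench. To be left alone.

How it is judged:
On the way:
1. the wide holder is lifted clear of the stand (height (world z) of holder_foot above 0.045 m), for 0.2 s.
At the end, for the whole second after the job is handed in: The wide holder's foot is behind the lip (within 3 mm of the channel's mid-plane and of home height, 10.5 mm lengthwise), upright within 0.1 rad, label facing out; the bar is pressed at least 4.5 of its 6 mm; the holder is still and the fingers are still holding it (over 3 N) (value of joint press_bar above 0.0045 m and x of holder_foot in the frame of seat between -0.003 and 0.003 m and y of holder_foot in the frame of seat between -0.0105 and 0.0105 m and z of holder_foot in the frame of seat between -0.003 and 0.003 m and angle between holder_mid's own z axis and vertical below 0.1 rad and x of shelf in the frame of holder_mid above 0.04 m and contact force between the fingers and holder above 3 N and linear speed of holder below 0.01 m/s); the arm keeps its last pose, push and grip.
It fails at once if the small label holder was moved by more than 20 mm (distance of spare_mid from where it was at the start of the episode above 0.02 m).
It fails at once if the beaker was moved by more than 20 mm (distance of beaker_mid from where it was at the start of the episode above 0.02 m).
It fails at once if the amber jar was moved by more than 20 mm (distance of jar_mid from where it was at the start of the episode above 0.02 m).
It also fails if it takes over 42 s, if anything falls off the work surface, if the arm or the gripper's body presses on something with over 40 N, if the wrist force passes 120 N, or if a joint passes its speed limit or range.

## Working session

There is one attempt and no reset: what is moved stays moved. The work goes in short steps, Python scripts to look and compute and a tool call to move; the robot and the scene stay as the last step left them, time stands still between calls to the robot, and variables do not carry over. Pictures are saved under pics/ and viewed, at most 10 in all, crops included, and the job is handed in when it is done.

Besides the shell and the picture viewer there is one more tool, called after "Emit:" as name(argument=value, ...) on one line, values as JSON. jog_arm: Moves the arm, as the interface text tells. Its arguments: {"type":"object","properties":{"series":{"type":"string"},"gripper":{"type":"number"},"newtons":{"type":"number"}},"required":["series"]}

```bash
ls; mkdir -p pics; cat > h.py <<'E'
import numpy as np, cv2
from plant import robot
np.set_printoptions(precision=4,suppress=True)
def cloud(im):
    z=im["z_map"];h,w=z.shape
    u,v=np.meshgrid(np.arange(w),np.arange(h))
    p=cv2.undistortPoints(np.stack([u,v],-1).reshape(-1,1,2).astype(np.float32),im["K"],im["dist"]).reshape(h,w,2)
    c=np.dstack([p[...,0]*z,p[...,1]*z,z])
    T=np.linalg.inv(im["world_to_cam"])
    W=c@T[:3,:3].T+T[:3,3]
    W[z==0]=np.nan
    return W
def ray(im,uv):
    p=cv2.undistortPoints(np.array(uv,np.float32).reshape(-1,1,2),im["K"],np.array(im["dist"])).reshape(-1,2)
    T=np.linalg.inv(im["world_to_cam"])
    d=np.c_[p,np.ones(len(p))]@T[:3,:3].T
    return T[:3,3],d
def onplane(im,uv,z):
    o,d=ray(im,uv); return o+d*((z-o[2])/d[:,2])[:,None]
E
python3 - <<'E'
from h import *
for n in("scene","top"):
    im=robot.get_image(n); cv2.imwrite(f"pics/{n}0.png",im["frame"][...,::-1])
    np.savez(f"{n}0.npz",**im); print(n,np.linalg.inv(im["world_to_cam"]))
print(robot.tcp_to_grasp,robot.get_obs())
E
```

```text
pics
scene [[ 0.629   0.4846 -0.608   1.0691]
 [ 0.7774 -0.4034  0.4827 -0.5165]
 [-0.0113 -0.7762 -0.6304  0.6538]
 [ 0.      0.      0.      1.    ]]
top [[-0.0304 -0.9942  0.1036  0.4172]
 [-0.9995  0.03   -0.0056 -0.0621]
 [ 0.0024 -0.1037 -0.9946  0.9763]
 [ 0.      0.      0.      1.    ]]
0.0188 {'t': 0.1, 'q': array([-1.3496,  0.3512,  1.6523, -0.    ,  1.1391, -0.0846]), 'qd': array([-0.0002, -0.0009, -0.0011, -0.0005, -0.0016,  0.0001]), 'effort': array([  0.0012, -49.8025, -28.5705,   0.0701,   0.0239,  -0.0001]), 'eef_pos': array([ 0.1656, -0.5242,  0.2182]), 'eef_rot': array([[ 0.9536,  0.3011, -0.0002],
       [ 0.3011, -0.9536,  0.001 ],
       [ 0.0001, -0.001 , -1.    ]]), 'wrist_force': array([-0.2145,  0.36  ,  0.21  ]), 'wrist_torque': array([ 0.0445,  0.0149, -0.0044]), 'grip_force': 0.0, 'grip_width': 0.09299698097814245}
```

View pics/scene0.png

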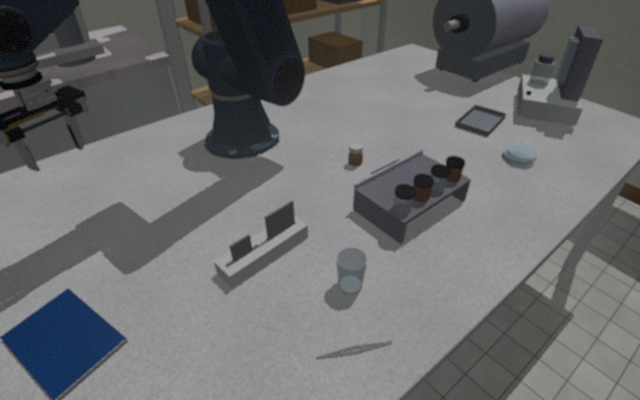

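View pics/top0.png

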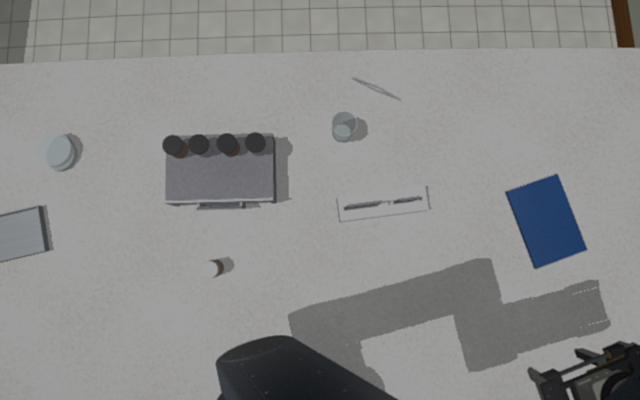

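The scene view shows the stand at about (262,248), with the wide holder at (280,219) and the small one at (241,248). The shelf is at (412,195), the beaker at (350,270) and the amber jar at (355,155). In the top view, the wide holder is at cols 345–383, row 205. The lip sits at cols 197–245, row 205, on the shelf's front edge.

```bash
python3 - <<'E'
from h import *
def rect(P):
    (c,s,a)=cv2.minAreaRect((P[:,:2]*1000).astype(np.float32)); return np.array(c),np.array(s),a
for n in("top","scene"):
    im=dict(np.load(f"{n}0.npz")); W=cloud(im); z=W[...,2]
    u,v=np.meshgrid(np.arange(640),np.arange(400))
    def pts(m): return W[m&np.isfinite(z)]
    box=(W[...,0]>.2)&(W[...,0]<.75)&(W[...,1]>-.35)&(W[...,1]<.3)
    bench=pts(box&(abs(z)<.015)); print(n,"bench z",np.median(bench[:,2]),bench[:,2].std())
    st=box&(W[...,1]<0)&(W[...,1]>-.35)&(W[...,0]>.3)&(W[...,0]<.52)
    P=pts(st&(z>.032)&(z<.048)); print("stand top",rect(P),np.median(P[:,2]))
    for lo,hi in((-.13,0),(-.3,-.13)):
        P=pts(st&(z>.055)&(W[...,1]>lo)&(W[...,1]<hi))
        if len(P)>5: print("holder",lo,len(P),rect(P),P[:,2].max(),np.percentile(P,[2,50,98],axis=0))
    sh=box&(W[...,1]>.0)
    P=pts(sh&(z>.06)&(z<.078)); print("shelf board",rect(P),np.median(P[:,2]))
    P=pts(sh&(z>.078)&(z<.09)); print("fascia",len(P),rect(P),np.median(P[:,2]))
im=dict(np.load("top0.npz"));f=im["frame"][...,::-1]
a=cv2.resize(f[190:220,160:290],None,fx=6,fy=6,interpolation=cv2.INTER_CUBIC)
b=cv2.resize(f[180:225,335:435],None,fx=6,fy=6,interpolation=cv2.INTER_CUBIC)
c=np.zeros((460,780,3),np.uint8);c[:180]=a;c[185:455,:600]=b
cv2.imwrite("pics/crop.png",cv2.convertScaleAbs(c,alpha=1.5))
E
```

```text
top bench z -3.861278183892036e-05 0.001859525489709799
stand top (array([ 497.9341, -231.8672]), array([ 55.3288, 219.4488]), 3.4087114334106445) 0.039964764442095346
holder -0.3 227 (array([ 502.3255, -218.8055]), array([  7.123 , 162.2321]), 5.640264987945557) 0.10846574051268698 [[ 0.4924 -0.2964  0.0574]
 [ 0.4989 -0.1937  0.094 ]
 [ 0.5114 -0.1387  0.1072]]
shelf board (array([512.6234, 162.8138]), array([260.5581, 340.3987]), 89.62907409667969) 0.07006725489015164
fascia 437 (array([589.1921, 161.5122]), array([258.8313, 146.7788]), 89.91040802001953) 0.08388156540108804
scene bench z 0.0007225832744546246 0.0018669521632643804
stand top (array([ 495.7036, -236.5832]), array([ 48.4695, 225.2973]), 0.01696319878101349) 0.040530559672432354
holder -0.3 750 (array([ 503.722, -219.852]), array([  9.6106, 161.4395]), 6.428368091583252) 0.1075307313175965 [[ 0.4963 -0.297   0.0561]
 [ 0.5024 -0.1958  0.0805]
 [ 0.5131 -0.143   0.1063]]
shelf board (array([512.0049, 159.6161]), array([263.2224, 346.1468]), 89.67365264892578) 0.07092249801477479
fascia 503 (array([589.7591, 157.3104]), array([259.9294, 154.824 ]), 89.77159881591797) 0.08379953445269461
```

View pics/crop.png

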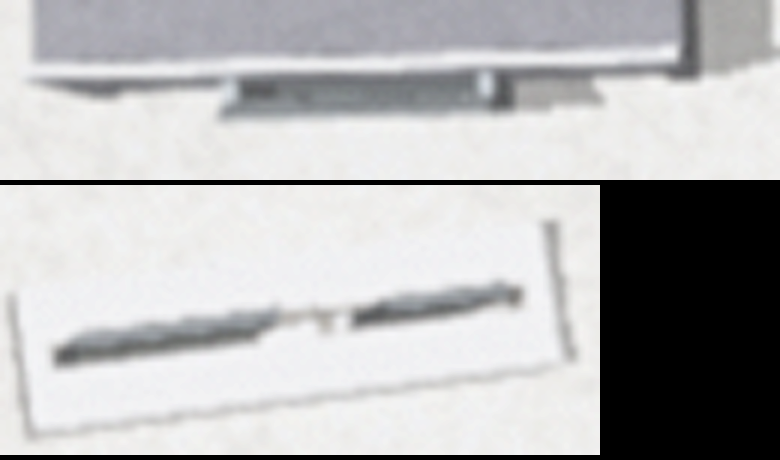

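The crop shows the lip and flare below the fascia at crop cols 220–510. The stand below it has both plates in line, wide on the left and small on the right, yawed by about 7°. I'll fit lines to get accurate poses.

```bash
cat > fit.py <<'E'
from h import *
def line(P,it=4):
    # robust line x = a + b*y
    k=np.ones(len(P),bool)
    for _ in range(it):
        b,a=np.polyfit(P[k,1],P[k,0],1); r=P[:,0]-a-b*P[:,1]; k=abs(r)<max(2.0*r[k].std(),.0008)
    return a,b,r[k].std(),k.sum()
E
python3 - <<'E'
from fit import *
for n in("top","scene"):
    im=dict(np.load(f"{n}0.npz")); W=cloud(im); z=W[...,2];X=W[...,0];Y=W[...,1]
    st=(Y<-.09)&(Y>-.37)&(X>.44)&(X<.56)
    P=W[st&(z>.036)&(z<.044)]; c=np.array(cv2.minAreaRect((P[:,:2]*1000).astype(np.float32))[0])
    print(n,"stand rect",cv2.minAreaRect((P[:,:2]*1000).astype(np.float32)))
    hw=st&(z>.05)&(Y>-.235); P=W[hw]; a,b,s,k=line(P); print("wide all",a+b*-.182,np.degrees(np.arctan(-b)),s,k,"y",np.percentile(P[:,1],[0,1,99,100]),"z",np.percentile(P[:,2],[90,99,100]))
    for lo,hi in((.05,.07),(.07,.09),(.09,.1),(.1,.11)):
        Q=W[hw&(z>lo)&(z<hi)]
        if len(Q)>10:a,b,s,k=line(Q);print("  z",lo,"x@-.182",a+b*-.182,np.degrees(np.arctan(-b)),s,k,"y",Q[:,1].min(),Q[:,1].max(),Q[:,2].max())
    P=W[st&(z>.05)&(Y<-.235)]; a,b,s,k=line(P); print("small x@-.275",a+b*-.275,np.degrees(np.arctan(-b)),k,P[:,1].min(),P[:,1].max())
    sh=(Y>.0)&(Y<.32)&(X>.36)&(X<.5)
    P=W[sh&(z>.080)&(z<.088)]; a,b,s,k=line(P);print("fascia top x@.16",a+b*.16,np.degrees(np.arctan(-b)),s,k,"y",P[:,1].min(),P[:,1].max(), "x",P[:,0].min(),P[:,0].max())
    Q=W[(X<.42)&(X>.36)&(Y>.05)&(Y<.27)&(z>.03)&(z<.079)]
    print("lip pts",len(Q)); 
    if len(Q)>5: print(np.percentile(Q,[0,5,50,95,100],axis=0))
    B=W[(Y>0)&(Y<.35)&(z>.066)&(z<.074)&(X>.4)&(X<.6)]; print("board",cv2.minAreaRect((B[:,:2]*1000).astype(np.float32)))
    for y in(.1,.16,.2):
        m=(abs(Y-y)<.0015)&(X>.36)&(X<.45); q=W[m]; q=q[np.argsort(q[:,0])]; print(y,(q[:,[0,2]]*1000).round(0).tolist()[:40])
E
```

```text
top stand rect ((504.249755859375, -231.95614624023438), (60.292388916015625, 218.6810760498047), 5.659889221191406)
wide all 0.4977334013314928 5.483675245034864 0.0021140209234163628 160 y [-0.2169 -0.2167 -0.1381 -0.1379] z [0.106  0.1081 0.1085]
  z 0.05 x@-.182 0.4956529365717522 5.617021538753673 0.00027148812997686094 21 y -0.2155984067065852 -0.13787269082824785 0.06905481950741366
  z 0.07 x@-.182 0.4957891506764919 5.320897609836783 0.00033049700002822906 21 y -0.2167584522424887 -0.13808331073528726 0.08836150969047507
  z 0.09 x@-.182 0.49573658790797304 5.754318845886723 0.00035350722380185143 15 y -0.20888326299622648 -0.1460371099930014 0.09999077754684504
  z 0.1 x@-.182 0.49891881756176215 5.623741906957656 0.001918182059613328 102 y -0.21689745984311679 -0.13865503291629916 0.10846574051268698
small x@-.275 0.5073846228742094 5.082408598298754 88 -0.3120219228053317 -0.2619699786675855Traceback (most recent call last):
  File "<stdin>", line 13, in <module>
  File "fit.py", line 6, in line
    b,a=np.polyfit(P[k,1],P[k,0],1); r=P[:,0]-a-b*P[:,1]; k=abs(r)<max(2.0*r[k].std(),.0008)
        ~~~~~~~~~~^^^^^^^^^^^^^^^^^
    raise TypeError("expected non-empty vector for x")
TypeError: expected non-empty vector for x
```

```bash
python3 - <<'E'
from fit import *
for n in("top","scene"):
    im=dict(np.load(f"{n}0.npz")); W=cloud(im); z=W[...,2];X=W[...,0];Y=W[...,1]
    if n=="scene":
        st=(Y<-.09)&(Y>-.37)&(X>.44)&(X<.56)
        hw=st&(z>.05)&(Y>-.235)
        for lo,hi in((.05,.07),(.07,.09),(.09,.1),(.1,.11)):
            Q=W[hw&(z>lo)&(z<hi)];a,b,s,k=line(Q);print("  z",lo,"x@-.18",a+b*-.18,np.degrees(np.arctan(-b)),s,k,"y",Q[:,1].min(),Q[:,1].max(),Q[:,2].max())
    B=W[(Y>0)&(Y<.35)&(z>.066)&(z<.074)&(X>.45)&(X<.75)]; print(n,"board",cv2.minAreaRect((B[:,:2]*1000).astype(np.float32)))
    P=W[(Y>0)&(Y<.35)&(z>.08)&(z<.088)&(X>.45)&(X<.57)]; a,b,s,k=line(P)
    print("fascia x@.16",a+b*.16,np.degrees(np.arctan(-b)),s,k,cv2.minAreaRect((P[:,:2]*1000).astype(np.float32)))
    xf=a+b*.16
    Q=W[(Y>0)&(Y<.35)&(z>.025)&(z<.078)&(X<a+b*Y-.008)&(X>.45)]
    if len(Q)>5: print("lip",len(Q),np.percentile(Q,[0,5,50,95,100],axis=0)); a2,b2,s,k=line(Q[Q[:,2]>.07]) if (Q[:,2]>.07).sum()>10 else (0,0,0,0);print("flare line x@.16",a2+b2*.16,np.degrees(np.arctan(-b2)),s,k)
    for y in(.1,.16,.2):
        m=(abs(Y-y)<.0015)&(X>xf-.04)&(X<xf+.02); q=W[m]; q=q[np.argsort(q[:,0])]; print(y,(q[:,[0,2]]*1000).round(0).astype(int).tolist()[::2][:24])
E
```

```text
top board ((590.5220336914062, 162.3608856201172), (260.420654296875, 184.59727478027344), 89.61344146728516)
fascia x@.16 0.5188679411392174 -0.07405040767502385 0.0018098382581074074 295 ((519.0067138671875, 161.6219482421875), (258.831298828125, 6.4077467918396), 89.91040802001953)
lip 202 [[0.4984 0.1084 0.0355]
 [0.4987 0.1094 0.0448]
 [0.5035 0.1612 0.0708]
 [0.5105 0.2119 0.0765]
 [0.5108 0.2163 0.0774]]
flare line x@.16 0.5010340389926052 -0.011885725247351967 0.0017251077568139976 105
0.1 [[481, 1], [486, 0], [491, -1], [496, -1], [501, 0], [506, 1], [512, 0], [516, 58], [516, 81], [518, 85], [524, 69], [529, 74], [534, 68], [539, 69]]
0.16 [[480, -3], [485, -2], [490, 1], [493, 0], [498, 2], [501, -1], [502, 73], [505, 68], [509, 44], [514, 46], [516, 74], [517, 84], [520, 83], [524, 67], [529, 69], [533, 69], [538, 74]]
0.2 [[481, -1], [487, -2], [491, 2], [497, -3], [502, 0], [504, 1], [510, 45], [516, 60], [521, 85], [525, 68], [530, 72], [534, 71]]
  z 0.05 x@-.18 0.5013641830726188 5.796486363510872 0.0006540055408304478 163 y -0.22022612747391895 -0.139557043553094 0.
[... 425 characters left out ...]
307313175965
scene board ((591.29296875, 159.11672973632812), (264.0268859863281, 186.29896545410156), 89.94947052001953)
fascia x@.16 0.5191764756731185 0.2872611858512636 0.001888033977853495 209 ((518.152587890625, 157.59304809570312), (10.397074699401855, 259.93328857421875), 0.2202966958284378)
lip 68 [[0.4973 0.1072 0.0705]
 [0.4981 0.1103 0.0714]
 [0.5008 0.1622 0.0742]
 [0.503  0.2092 0.0761]
 [0.5042 0.2136 0.0776]]
flare line x@.16 0.5008116121802871 0.47873451656412885 0.001216955915681856 61
0.1 [[517, 84], [520, 75], [522, 82], [524, 71], [529, 72]]
0.16 [[499, 76], [521, 78], [521, 72], [528, 72], [539, 71]]
0.2 [[499, 76], [501, 73], [519, 86], [524, 72], [532, 70], [537, 71]]
```

```bash
cat > go.py <<'E'
from h import *
import sys
# usage: go.py x y z yaw_deg(of tool y axis): prints shift (cm) and turn (deg) in tool axes
o=robot.get_obs(); R=o["eef_rot"]; g=np.array([float(a) for a in sys.argv[1:4]])
cur=np.degrees(np.arctan2(R[1,1],R[0,1])); d=(float(sys.argv[4])-cur+180)%360-180
print("shift cm",R.T@(g-o["eef_pos"])*100,"turn",-d,"pos",o["eef_pos"],"yaw",cur,"F",o["wrist_force"],"q",o["q"],"t",o["t"])
E
python3 go.py .4985 -.179 .15 5.6
```

```text
shift cm [ 42.1425 -22.8869   6.8446] turn -78.07777370147829 pos [ 0.1656 -0.5242  0.2182] yaw -72.4777737014783 F [-0.2145  0.36    0.21  ] q [-1.3496  0.3512  1.6523 -0.      1.1391 -0.0846] t 0.1
```

Emit:
jog_arm(series="4 -2.2 0 -8; 8 -4.4 0 -16; 12 -6.6 0 -24; 16 -8.8 0 -32; 20 -11 0 -40; 24 -13.2 0 -48; 28 -15.4 1 -56; 32 -17.5 2 -64", gripper=1, newtons=40)

```text
t: 0.9
eef_pos: [0.4191, -0.2597, 0.1985]
eef_rot: [[0.142, 0.99, 0.0], [0.99, -0.142, -0.0], [-0.0, 0.0, -1.0]]
wrist_force: [0.4, -0.9, 0.5]
grip_width: 0.0929
grip_force: 0.0
```

```bash
python3 go.py .4985 -.179 .14 5.6
```

```text
shift cm [9.1112 6.7156 5.8479] turn -13.748584536061571 pos [ 0.4191 -0.2597  0.1985] yaw -8.148584536061568 F [ 0.4025 -0.8916  0.5054] q [-0.6491  0.2711  1.8178 -0.0001  1.0522 -0.5069] t 0.9
```

Emit:
jog_arm(series="2 1.5 1 -4; 4 3 2 -8; 6 4.5 3.5 -11; 8 6 5 -13.7; 9.1 6.7 5.8 -13.7; 9.1 6.7 5.8 -13.7; 9.1 6.7 5.8 -13.7; 9.1 6.7 5.8 -13.7")

```text
t: 1.7
eef_pos: [0.4975, -0.182, 0.1413]
eef_rot: [[-0.09, 0.996, 0.001], [0.996, 0.09, -0.0], [-0.001, 0.001, -1.0]]
wrist_force: [-1.0, 0.7, 0.3]
grip_width: 0.0929
grip_force: 0.0
```

```bash
python3 go.py .4985 -.179 .069 5.6
```

```text
shift cm [0.2903 0.124  7.2308] turn -0.459387987694015 pos [ 0.4975 -0.182   0.1413] yaw 5.140612012305994 F [-1.0086  0.6715  0.3459] q [-0.4385  0.4098  1.7788 -0.0002  0.9521 -0.5281] t 1.7
```

Emit:
jog_arm(series="0.2 0.1 1 -0.4; 0.3 0.1 2.2 -0.4; 0.3 0.1 3.4 -0.4; 0.3 0.1 4.6 -0.4; 0.3 0.1 5.8 -0.4; 0.3 0.1 6.8 -0.4; 0.3 0.1 7.2 -0.4; 0.3 0.1 7.2 -0.4")

```text
t: 2.5
eef_pos: [0.4983, -0.178, 0.068]
eef_rot: [[-0.098, 0.995, -0.001], [0.995, 0.098, 0.0], [0.001, -0.001, -1.0]]
wrist_force: [-0.7, -0.1, -0.1]
grip_width: 0.0931
grip_force: 0.0
```

Emit:
jog_arm(series="0 0 0 0; 0 0 0 0; 0 0 0 0; 0 0 0 0; 0 0 0 0; 0 0 0 0; 0 0 0 0; 0 0 0 0", gripper=-1, newtons=40)

```text
t: 3.3
eef_pos: [0.4985, -0.178, 0.0687]
eef_rot: [[-0.098, 0.995, 0.0], [0.995, 0.098, -0.0], [-0.0, 0.0, -1.0]]
wrist_force: [0.2, -0.1, -0.4]
grip_width: 0.0333
grip_force: 0.0
```

Emit:
jog_arm(series="0 0 0 0; 0 0 0 0; 0 0 0 0; 0 0 0 0; 0 0 0 0; 0 0 0 0; 0 0 0 0; 0 0 0 0")

```text
t: 4.1
eef_pos: [0.4985, -0.178, 0.0686]
eef_rot: [[-0.098, 0.995, -0.0], [0.995, 0.098, 0.0], [0.0, -0.0, -1.0]]
wrist_force: [-0.2, -0.1, -0.4]
grip_width: 0.0061
grip_force: 40.0
```

```bash
python3 go.py .4985 -.179 .069 5.6
```

```text
shift cm [-0.0986 -0.0054 -0.0382] turn 0.019298461169995562 pos [ 0.4985 -0.178   0.0686] yaw 5.619298461169999 F [-0.2292 -0.1174 -0.3712] q [-0.431   0.5212  1.8236  0.      0.7969 -0.5291] t 4.1
```

Emit:
jog_arm(series="0 0 -0.5 0; 0 0 -1.5 0; 0 0 -3 0; 0 0 -4.5 0; 0 0 -6 0; 0 0 -7.5 0; 0 0 -9 0; 0 0 -9 0")

```text
t: 4.9
eef_pos: [0.4994, -0.1785, 0.161]
eef_rot: [[-0.098, 0.995, 0.004], [0.995, 0.098, -0.002], [-0.002, 0.003, -1.0]]
wrist_force: [-0.2, 0.6, -1.0]
grip_width: 0.0058
grip_force: 40.0
```

```bash
python3 - <<'E'
from fit import *
o=robot.get_obs();print(o["eef_pos"],o["grip_force"],o["grip_width"])
for n in("scene","top"):
    im=robot.get_image(n); cv2.imwrite(f"pics/{n}1.png",im["frame"][...,::-1]); W=cloud(im);np.savez(f"{n}1.npz",**im)
    z=W[...,2];X=W[...,0];Y=W[...,1]
    m=(Y>-.25)&(Y<-.11)&(X>.47)&(X<.53)&(z>.07)&(z<.16)
    if n=="scene": m&=z<.15
    P=W[m]
    if len(P)>10:
        a,b,s,k=line(P);print(n,a-b*.178,np.degrees(np.arctan(-b)),len(P),np.percentile(P,[0,1,99,100],axis=0))
        for lo in np.arange(.1,.15,.01):
            Q=P[(P[:,2]>lo)&(P[:,2]<lo+.01)]
            if len(Q)>10: a,b,s,k=line(Q);print(lo,a-b*.178,np.degrees(np.arctan(-b)),np.percentile(Q[:,1],[1,99]))
E
python3 go.py .507 .16 .16 0
```

```text
[ 0.4994 -0.1785  0.161 ] 39.99973654747009 0.005762328962633162
scene 0.5024660209308057 5.669871392718645 464 [[ 0.4972 -0.221   0.1066]
 [ 0.4981 -0.2206  0.1093]
 [ 0.5074 -0.1422  0.1495]
 [ 0.5098 -0.1406  0.15  ]]
0.11 0.5025210564581672 6.149627598228788 [-0.2206 -0.142 ]
0.12 0.5024634734150504 5.985060403725378 [-0.2204 -0.1434]
0.13 0.502318488529339 5.783626344007691 [-0.2207 -0.1425]
0.13999999999999999 0.5025749649269143 4.971921461524644 [-0.2204 -0.1423]
shift cm [33.5568  4.1582 -0.1232] turn 5.617499775569314 pos [ 0.4985 -0.178   0.1588] yaw 5.617499775569308 F [-0.0057  0.88   -1.158 ] q [-0.431   0.3852  1.7653  0.0001  0.9904 -0.5291] t 5.0
```

View pics/scene1.png

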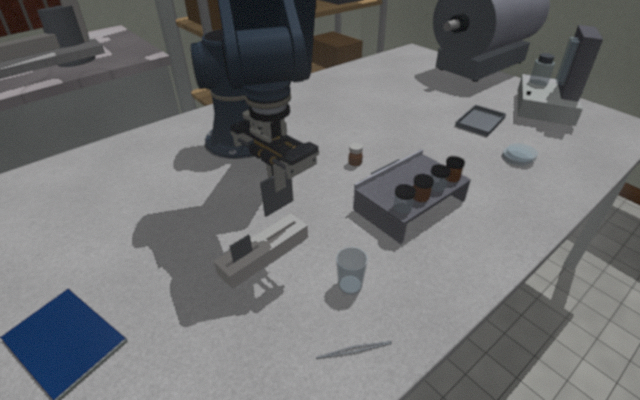

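The scene view shows the wide holder gripped and upright at (278,195), clear of the stand. The small holder is undisturbed at (241,248). Next, move over the channel.

Emit:
jog_arm(series="3 0.4 0 1; 8 1 0 2; 13 1.6 0 3; 18 2.2 0 4; 23 2.8 0 5; 28 3.4 0 5.6; 31.5 4 0 5.6; 33.7 4.2 0 5.6")

```text
t: 5.8
eef_pos: [0.5067, 0.164, 0.1578]
eef_rot: [[-0.002, 1.0, -0.001], [1.0, 0.002, -0.0], [-0.0, -0.001, -1.0]]
wrist_force: [0.1, -1.1, -0.3]
grip_width: 0.0061
grip_force: 40.0
```

Emit:
jog_arm(series="0 0 0 0; 0 0 0 0; 0 0 0 0; 0 0 0 0; 0 0 0 0; 0 0 0 0; 0 0 0 0; 0 0 0 0")

```text
t: 6.6
eef_pos: [0.5073, 0.1614, 0.1586]
eef_rot: [[-0.0, 1.0, 0.0], [1.0, 0.0, -0.0], [-0.0, 0.0, -1.0]]
wrist_force: [0.5, -1.2, -0.7]
grip_width: 0.0058
grip_force: 40.0
```

```bash
python3 go.py .507 .1615 .1326 0;  python3 - <<'E'
from fit import *
for n in("scene","top"):
    im=robot.get_image(n);W=cloud(im);np.savez(f"{n}2.npz",**im)
    f=im["frame"][...,::-1]
    cr=f[100:240,300:500] if n=="scene" else f[120:260,130:330]
    cv2.imwrite(f"pics/{n}2.png",cv2.resize(cr,None,fx=4,fy=4))
    z=W[...,2];X=W[...,0];Y=W[...,1]
    P=W[(Y>.1)&(Y<.22)&(X>.49)&(X<.53)&(z>.093)&(z<.14)]
    if len(P)>10: a,b,s,k=line(P);print(n,a+b*.16,np.degrees(np.arctan(-b)),s,k,np.percentile(P,[1,50,99],axis=0))
E
```

```text
shift cm [ 0.0136 -0.0277  2.6044] turn 0.013638184529696673 pos [0.5073 0.1614 0.1586] yaw 0.013638184529696335 F [ 0.4807 -1.2056 -0.6529] q [ 0.2205  0.3908  1.7573 -0.      0.9934  0.2203] t 6.6
scene 0.5099935005345619 0.7799726424506528 0.0009332691006724277 199 [[0.5055 0.1195 0.1062]
 [0.5101 0.1546 0.1237]
 [0.5127 0.1957 0.1398]]
top 0.5054101455510809 0.33309579156796176 0.00018571755936751 25 [[0.5052 0.122  0.1053]
 [0.5055 0.1403 0.1253]
 [0.5099 0.1599 0.1339]]
```

View pics/scene2.png

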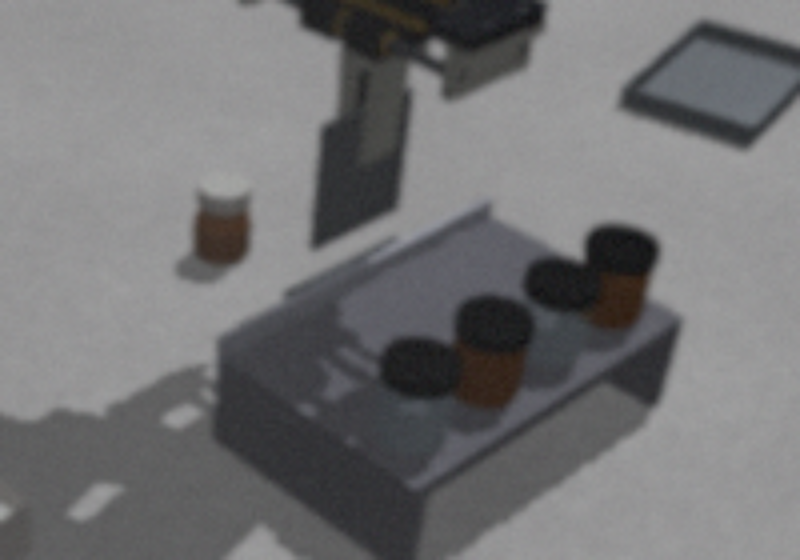

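The plate hangs upright, directly above the lip (crop (340,270)). I'll lower the foot to just below the fascia top, then feel for the fascia in +x.

Emit:
jog_arm(series="0 0 0.5 0; 0 0 1 0; 0 0 1.5 0; 0 0 2 0; 0 0 2.4 0; 0 0 2.6 0; 0 0 2.6 0; 0 0 2.6 0")

```text
t: 7.5
eef_pos: [0.5074, 0.1615, 0.1327]
eef_rot: [[-0.0, 1.0, 0.0], [1.0, 0.0, 0.0], [0.0, 0.0, -1.0]]
wrist_force: [-0.2, 0.8, -1.3]
grip_width: 0.0059
grip_force: 40.0
```

Emit:
jog_arm(series="0 0.1 0 0; 0 0.2 0 0; 0 0.3 0 0; 0 0.4 0 0; 0 0.5 0 0; 0 0.5 0 0; 0 0.5 0 0; 0 0.5 0 0")

```text
t: 8.3
eef_pos: [0.512, 0.1614, 0.1325]
eef_rot: [[-0.0, 1.0, -0.001], [1.0, 0.0, -0.0], [-0.0, -0.001, -1.0]]
wrist_force: [-2.2, 0.7, 0.7]
grip_width: 0.0062
grip_force: 40.0
```

Emit:
jog_arm(series="0 0.05 0 0; 0 0.1 0 0; 0 0.1 0 0; 0 0.1 0 0; 0 0.1 0 0; 0 0.1 0 0; 0 0.1 0 0; 0 0.1 0 0")

```text
t: 9.1
eef_pos: [0.5122, 0.1614, 0.1325]
eef_rot: [[-0.0, 1.0, -0.003], [1.0, 0.0, -0.0], [-0.0, -0.003, -1.0]]
wrist_force: [-6.5, 0.1, 4.7]
grip_width: 0.0057
grip_force: 40.0
```

Contact with the fascia at TCP x ≈ 0.512, so mid-channel is ≈ 0.5105. Back off and descend.

Emit:
jog_arm(series="0 -0.15 0 0; 0 -0.28 0 0; 0 -0.28 0 0; 0 -0.28 0.2 0; 0 -0.28 0.5 0; 0 -0.28 0.8 0; 0 -0.28 1 0; 0 -0.28 1 0")

```text
t: 9.9
eef_pos: [0.5103, 0.1614, 0.1222]
eef_rot: [[-0.0, 1.0, -0.001], [1.0, 0.0, -0.0], [-0.0, -0.001, -1.0]]
wrist_force: [0.4, -0.5, -0.1]
grip_width: 0.0063
grip_force: 40.0
```

Emit:
jog_arm(series="0 0 0.3 0; 0 0 0.6 0; 0 0 0.9 0; 0 0 1.2 0; 0 0 1.4 0; 0 0 1.6 0; 0 0 1.6 0; 0 0 1.6 0")

```text
t: 10.7
eef_pos: [0.5105, 0.1615, 0.1066]
eef_rot: [[-0.0, 1.0, -0.0], [1.0, 0.0, -0.0], [-0.0, -0.0, -1.0]]
wrist_force: [-0.4, 0.2, -1.4]
grip_width: 0.0059
grip_force: 40.0
```

Emit:
jog_arm(series="0 0 0.2 0; 0 0 0.4 0; 0 0 0.6 0; 0 0 0.8 0; 0 0 1 0; 0 0 1 0; 0 0 1 0; 0 0 1 0", newtons=55)

```text
t: 11.5
eef_pos: [0.5105, 0.1614, 0.0968]
eef_rot: [[-0.0, 1.0, 0.0], [1.0, 0.0, -0.0], [-0.0, 0.0, -1.0]]
wrist_force: [-1.9, -0.9, 4.4]
grip_width: 0.0058
grip_force: 55.0
```

Emit:
jog_arm(series="0 0 0.1 0; 0 0 0.2 0; 0 0 0.3 0; 0 0 0.3 0; 0 0 0.3 0; 0 0 0.3 0; 0 0 0.3 0; 0 0 0.3 0")

```text
t: 12.3
eef_pos: [0.5105, 0.1615, 0.094]
eef_rot: [[-0.0, 1.0, 0.0], [1.0, 0.0, 0.0], [0.0, 0.0, -1.0]]
wrist_force: [-3.0, -0.8, 7.2]
grip_width: 0.0059
grip_force: 55.0
```

Emit:
jog_arm(series="0 0 0.1 0; 0 0 0.15 0; 0 0 0.2 0; 0 0 0.2 0; 0 0 0.2 0; 0 0 0.2 0; 0 0 0.2 0; 0 0 0.2 0")

```text
t: 13.1
eef_pos: [0.5107, 0.1615, 0.0934]
eef_rot: [[-0.0, 1.0, 0.001], [1.0, 0.0, 0.0], [0.0, 0.001, -1.0]]
wrist_force: [-7.8, -1.5, 25.8]
grip_width: 0.0058
grip_force: 55.0
```

Emit:
jog_arm(series="0 0 -0.05 0; 0 0 -0.05 0; 0 0 -0.05 0; 0 0 -0.05 0; 0 0 -0.05 0; 0 0 -0.05 0; 0 0 -0.05 0; 0 0 -0.05 0")

```text
t: 13.9
eef_pos: [0.5106, 0.1615, 0.0934]
eef_rot: [[-0.0, 1.0, 0.0], [1.0, 0.0, 0.0], [0.0, 0.0, -1.0]]
wrist_force: [-6.1, -0.6, 18.8]
grip_width: 0.0057
grip_force: 55.0
```

```bash
python3 - <<'E'
from fit import *
for n in("scene","top"):
    im=robot.get_image(n);W=cloud(im); f=im["frame"][...,::-1]
    if n=="scene": cv2.imwrite("pics/s3.png",cv2.resize(f[100:240,300:500],None,fx=4,fy=4))
    z=W[...,2];X=W[...,0];Y=W[...,1]
    P=W[(Y>.1)&(Y<.22)&(X>.495)&(X<.525)&(z>.088)&(z<.15)&((abs(Y-.1615)>.012))]
    if len(P)>10: a,b,s,k=line(P);print(n,a+b*.16,np.degrees(np.arctan(-b)),k,np.percentile(P,[1,50,95,99],axis=0))
    P=P[P[:,2]<.125]; A=np.c_[P[:,1:],np.ones(len(P))]; print("tilt dx/dz",np.linalg.lstsq(A,P[:,0],rcond=None)[0])
o=robot.get_obs();print(o["eef_pos"],o["wrist_force"],o["grip_force"],o["t"])
E
```

```text
scene 0.5130248458422961 0.779236056816989 145 [[0.508  0.118  0.0887]
 [0.5132 0.1361 0.1123]
 [0.5151 0.1952 0.1312]
 [0.5161 0.1978 0.1326]]
tilt dx/dz [ 0.0004 -0.005   0.5135]
top 0.5088576130270338 3.0562679893752804 54 [[0.5077 0.1218 0.0897]
 [0.5098 0.1296 0.1244]
 [0.5142 0.1402 0.1316]
 [0.5143 0.1434 0.1335]]
tilt dx/dz [-0.1587 -0.0092  0.5308]
[0.5106 0.1615 0.0935] [-6.5412 -0.8837 20.0862] 55.01302778720856 14.0
```

View pics/s3.png

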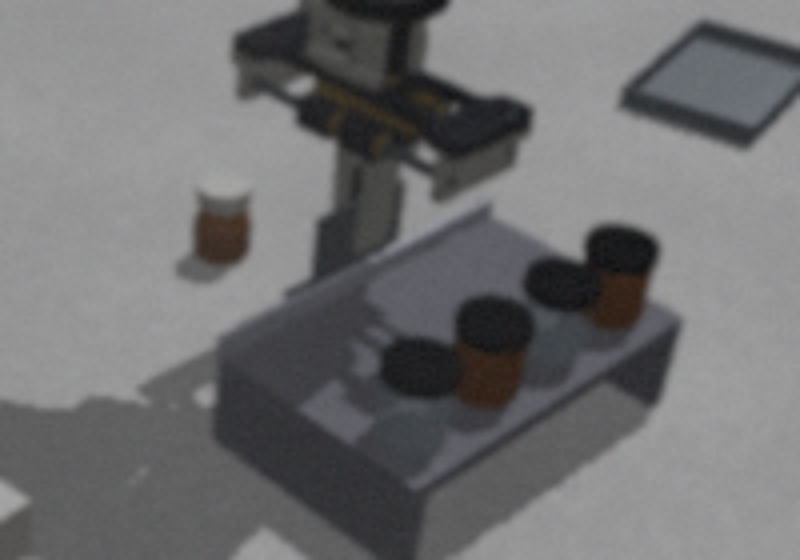

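The plate sits upright behind the lip at crop (340,250) with its top edge at about 0.13 m, which is home height. The push is about 19 N against the hard stop, and the amber jar is untouched. I'll hand it in.

```bash
python3 -c "
from plant import robot
print(robot.sign_off())"
```

```text
the job is handed in; nothing more can be done
None
```

I moved the wide label holder from the stand to behind the lip and handed the job in at about 14 s. It was still gripped at 55 N and pressed against the bar's hard stop with about 19 N; the sign-off returned no verdict.

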